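Tally a dish and store the count on bench key units

TASK

Log the dish just examined on the key units: with the fingertips, gently press the square key well down and let it spring up again, then press the long bar key in the same way to store the count, and withdraw. Do not touch the two units with round keys, do not lift or shift any unit, and leave the tube, the dish and the driver beside them alone.

Things in the scene. Friction and masses are not known exactly. Their poses are not given: they have to be found in the camera images.
- mat: thin grey anti-slip mat, 210 x 210 x 3 mm, fixed to the bench; origin at the centre of its underside, z up. The four key units stand on it two by two, about 92 mm from centre to centre, any unit in any place.
- top_square (a point): centre of the top face of a square key 26 x 26 mm, plain grey, the only key on its unit; the key's top stands 12 mm above the unit's case and 48 mm above the bench when up, and this point goes down with it; z up, x and y along the sides of its unit
- top_bar (a point): centre of the top face of a long bar key 48 x 16 mm (long side along the unit's y), plain grey, the only key on its unit; the key's top stands 12 mm above the unit's case and 48 mm above the bench when up, and this point goes down with it; z up, x and y along the sides of its unit
- top_round_large (a point): centre of the top face of a large round key, 30 mm diameter, plain grey, the only key on its unit; the key's top stands 12 mm above the unit's case and 48 mm above the bench when up, and this point goes down with it; z up, x and y along the sides of its unit
- top_round_small (a point): centre of the top face of a small round key, 17 mm diameter, plain grey, the only key on its unit; the key's top stands 12 mm above the unit's case and 48 mm above the bench when up, and this point goes down with it; z up, x and y along the sides of its unit
- case_square (a point): centre (half-way up) of the case of the unit with a square key 26 x 26 mm: a loose white box 62 x 62 mm, 33 mm high with its small rubber feet, about 0.45 kg, the key in the middle of its top; z up
- case_bar (a point): centre (half-way up) of the case of the unit with a long bar key 48 x 16 mm: a loose white box 62 x 62 mm, 33 mm high with its small rubber feet, about 0.45 kg, the key in the middle of its top; z up
- case_round_large (a point): centre (half-way up) of the case of the unit with a large round key: a loose white box 62 x 62 mm, 33 mm high with its small rubber feet, about 0.45 kg, the key in the middle of its top; z up
- case_round_small (a point): centre (half-way up) of the case of the unit with a small round key: a loose white box 62 x 62 mm, 33 mm high with its small rubber feet, about 0.45 kg, the key in the middle of its top; z up
- key_square (a joint): how far the square key is pressed, m: 0 = up, grows as it goes straight down to its stop at 0.007; registers past about 0.0045. A spring returns it: about 1.5 N starts it, 5 N brings it to its stop
- key_bar (a joint): how far the bar key is pressed, m: 0 = up, grows as it goes straight down to its stop at 0.007; registers past about 0.0045. A spring returns it: about 1.5 N starts it, 5 N brings it to its stop
- key_round_large (a joint): how far the round large key is pressed, m: 0 = up, grows as it goes straight down to its stop at 0.007; registers past about 0.0045. A spring returns it: about 1.5 N starts it, 5 N brings it to its stop
- key_round_small (a joint): how far the round small key is pressed, m: 0 = up, grows as it goes straight down to its stop at 0.007; registers past about 0.0045. A spring returns it: about 1.5 N starts it, 5 N brings it to its stop
- tube_mid (a point): loose screw-cap tube standing upright on the bench beside the mat, 26 mm across, 94 mm high; point half-way up; a bystander
- dish_mid (a point): loose clear culture dish lying on the bench beside the mat, 58 mm across, 14 mm high; point half-way up; a bystander
- driver_mid (a point): loose hex driver with a red handle lying on the bench behind the mat, 147 mm long, 20 mm thick; point near its middle; a bystander
There are look-alikes about, which are no part of the job. Leave any red or yellow look-alike of the part that bears top_square alone.

How it is judged:
On the way, in this order (a step that is already met when the one before it is completed fails the run):
1. the square key is pressed down past 4.5 mm with the fingers, the bar key being up (value of joint key_square above 0.0045 m and contact force between the fingers and key_square above 0.5 N and value of joint key_bar below 0.001 m), for 0.1 s.
2. the square key is let up again (value of joint key_square below 0.001 m), for 0.1 s.
3. the bar key is pressed down past 4.5 mm with the fingers, the square key being up (value of joint key_bar above 0.0045 m and contact force between the fingers and key_bar above 0.5 N and value of joint key_square below 0.001 m), for 0.1 s.
4. the bar key is let up again (value of joint key_bar below 0.001 m), for 0.1 s.
At the end, for the whole second after the job is handed in: All four keys are up (within 1 mm), every unit is at rest within 12 mm of where it began, the tube is upright and tube, dish and driver are within 10 mm of where they began (value of joint each of key_square, key_bar, key_round_large, key_round_small below 0.001 m and distance of each of case_square, case_bar, case_round_large, case_round_small from where it was at the start of the episode below 0.012 m and linear speed of each of unit_square, unit_bar, unit_round_large, unit_round_small below 0.02 m/s and distance of each of tube_mid, dish_mid, driver_mid from where it was at the start of the episode below 0.01 m and angle between tube_mid's own z axis and vertical below 0.1 rad); the robot touches nothing.
It fails at once if a key or its unit is pushed with more than 20 N (contact force between any of the arm, the fingers and unit_square above 20 N or contact force between any of the arm, the fingers and unit_bar above 20 N).
It fails at once if a unit with a round key is touched (over 0.5 N) (contact force between any of the arm, the fingers and unit_round_large above 0.5 N or contact force between any of the arm, the fingers and unit_round_small above 0.5 N).
It fails at once if a unit is shifted or lifted (12 mm) or tipped (distance of any of case_square, case_bar, case_round_large, case_round_small from where it was at the start of the episode above 0.012 m or angle between any of case_square, case_bar, case_round_large, case_round_small's own z axis and vertical above 0.12 rad).
It fails at once if tube, dish or driver is disturbed (moved 10 mm, or the tube tipped) (distance of any of tube_mid, dish_mid, driver_mid from where it was at the start of the episode above 0.01 m or angle between tube_mid's own z axis and vertical above 0.15 rad).
It also fails if it takes over 42 s, if anything falls off the work surface, if the arm or the gripper's body presses on something with over 40 N, if the wrist force passes 120 N, or if a joint passes its speed limit or range.

ROBOT

A 6-joint arm with a two-finger parallel gripper is mounted at the origin on a cart in front of the work surface, level with it; the furniture and walls round the work are solid. World frame = base frame: x ahead of the robot, y to its left, z up, the work surface at z = 0. Lengths are in m, angles in rad, forces in N, time in s.
With the tool pointing down it reaches from about 0.275 to 0.75 m from the base axis. Payload 10.2 kg.
Tool frame: the origin (TCP) lies midway between the tips of the shut fingers; the grasp point (between the pads) lies bot.pinch_z behind it (bot.pinch_z is the distance from the TCP to the grasp point, in m); x points along the fingers, y is the direction in which the jaws open and shut, and the axes are right-handed (so a half turn about x gives the same grasp; the last joint's range is limited). The gripper opens to 85 mm and grips with 20 to 120 N. Pads are 22 mm wide; open, the fingers measure 114 mm over their backs; the gripper's body (76 mm by 85 mm) begins 54 mm behind the grasp point. The pads swing forward as they close: fully open they stand 13 mm farther back than shut.
Start: joints at [-1.392, 0.313, 1.498, -0, 1.331, -0.223], TCP at [0.205, -0.483, 0.231] pointing down, gripper open.
Joint ranges: [-2.94, 2.94], [-0.97, 2.17], [0.19, 2.56], [-1.23, 4.37], [0.02, 3.11], [-2.88, 2.88]. Speed limits (rad/s): [2.39, 2.39, 3.01, 3.14, 3.14, 3.14].

INTERFACE

Orientations are given as a rotation vector (axis times angle).
In Python, from cell import bot gives the robot as it stands.
- The arm moves only by the tool apply_moves, never from a script. Its argument "steps" is a list that holds one entry, the list of rows, each a list of 7 numbers: the shift along the tool's x, y, z in units of 400 mm (1.0 is 400 mm), then the turn, a rotation vector about the tool's x, y, z in units of 30 degrees (1.0 is 30 degrees), then the closure, from -1 (fully open) to 1 (shut). In form: [[[tx, ty, tz, ax, ay, az, jaw], ...]]. A call has 1 to 8 rows; each row is the pose to reach, as a shift and turn from the pose measured when the call began, along the tool's axes at that moment; what a row does not reach only later rows make up. A row lasts 1/12 s, in which the tool goes at most 41.7 mm and 7.16 degrees, less where a joint would pass 70% of its speed; a pose out of reach is approached as far as the arm can. A call with a number of a shift or a turn outside -1 to 1 is refused whole. A call with a gripper value outside its range is refused whole. The fingers move at their own pace and stop on an object; "force" is the grip in N (left out, the last holds). Time passes only in rows, so rows that repeat a pose let the fingers close. It gives the time, the measured TCP pose, the force and the opening at its end, in the units of the state.
- bot.sense(): the state, without advancing time (a new reading comes with each control period).
- bot.read_camera(name): name is "scene" or "top" or "wrist"; returns a dict with "color" (400x640x3 uint8, red, green, blue), "fx", "fy", "cx", "cy" (pixels), "k1" (the pictures are not rectified: a ray, as slopes to the right and down, at radius r is drawn at 1 + k1 r^2 times it, then the intrinsics apply), "world_to_cam" (4x4, takes a point from world to camera coordinates); the wrist camera has in their place "T_tool_cam" (4x4, takes a point from camera to tool coordinates, whose origin is the TCP and whose axes are the tool frame's). Camera axes: x right, y down, z forward; pixel columns grow to the right and rows downward; lengths in m; the calibration is good to about 2 mm. A picture is of the moment at which its call begins: read the wrist's pose just before it. There is no depth.
- bot.hand_in(): hands the job in, once; it reports no verdict.
The state is a dict: "time_s": time; "qpos": joint angles; "joint_vel": joint speeds; "joint_torque": joint torques, N m; "position": TCP position; "tcp_rot": TCP orientation; "force": force on the tool from outside, world axes, zero at the start; "moment": the same for the moment, N m; "gripper_width": finger opening in m.
Only numpy, scipy, OpenCV 4.12 (cv2) and the standard library are available. Lean on these libraries where they do the work, as an engineer would, in place of code of your own. Each camera call takes 0.05 s, during which the arm holds its last target. There are 200 camera calls.

## Working session

There is one attempt and no reset: what is moved stays moved. The work goes in short steps, Python scripts to look and compute and a tool call to move; the robot and the scene stay as the last step left them, time stands still between calls to the robot, and variables do not carry over. Pictures are saved under pics/ and viewed, about 8 in all and at most 12, crops included, and the job is handed in when it is done.

Besides the shell and the picture viewer there is one more tool, called after "Call:" as name(argument=value, ...) on one line, values as JSON. apply_moves: Moves the arm, as the interface text tells. Shifts and turns lie within -1 to 1; 1 stands for 400 mm of shift or 30 degrees of turn. Its arguments: {"type":"object","properties":{"steps":{"type":"array","items":{"type":"array","items":{"type":"array","items":{"type":"number"}}}},"force":{"type":"number"}},"required":["steps"]}

```bash
mkdir -p pics; python3 - <<'E'
from cell import bot
import cv2
print(bot.sense(), bot.pinch_z)
for n in("top","scene"):
    r=bot.read_camera(n); cv2.imwrite(f"pics/{n}0.png",r["color"][:,:,::-1])
    print({k:v for k,v in r.items() if k!="color"})
E
```

```text
{'time_s': 0.0, 'qpos': array([-1.39239540e+00,  3.13490877e-01,  1.49844994e+00, -2.05762862e-05,
        1.33103317e+00, -2.23362851e-01]), 'joint_vel': array([-1.67743947e-03, -1.63687089e-04,  9.81796572e-04, -8.64707818e-05,
       -9.44548567e-04, -1.34881590e-03]), 'joint_torque': array([-1.53231133e-03, -4.12270975e+01, -2.59744924e+01, -2.80651411e-04,
        4.14764945e-03, -3.01391663e-05]), 'position': array([ 0.20524999, -0.48292231,  0.23070933]), 'tcp_rot': array([ 2.00116578,  0.40890744, -2.00114317]), 'force': array([0.00988126, 0.49502994, 0.11354066]), 'moment': array([-0.00301555, -0.00575669,  0.00023724]), 'gripper_width': 0.08555175669902722} 0.0187
{'fx': 460.29789485648513, 'fy': 460.29789485648513, 'cx': 317.5765953688861, 'cy': 194.60523850697874, 'k1': -0.03991276280967875, 'world_to_cam': array([[ 0.0109188 , -0.9998183 ,  0.01562513,  0.35897676],
       [-0.98264582, -0.0136223 , -0.1849909 ,  0.56624934],
       [ 0.18517014, -0.01333409, -0.98261601,  0.97663431],
       [ 0.        ,  0.        ,  0.        ,  1.        ]])}
{'fx': 421.32127308749295, 'fy': 421.32127308749295, 'cx': 320.5959312636602, 'cy': 202.17755985713148, 'k1': -0.06374582102177472, 'world_to_cam': array([[-0.79206356, -0.61038008,  0.00845383,  0.66581128],
       [-0.41619227,  0.52983993, -0.73895442,  0.07363496],
       [ 0.44656389, -0.58881729, -0.67370238,  0.91930207],
       [ 0.        ,  0.        ,  0.        ,  1.        ]])}
```

View pics/top0.png

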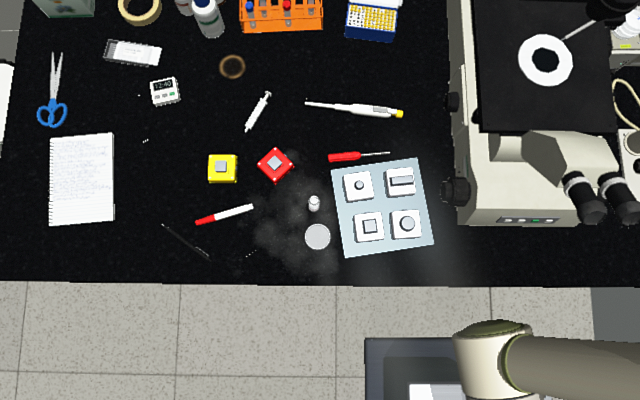

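View pics/scene0.png

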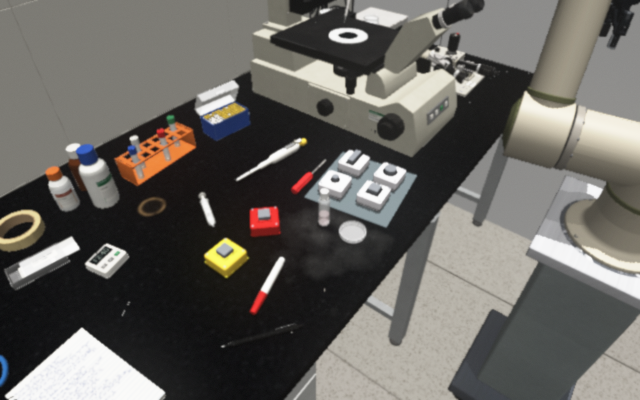

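```bash
cat > h.py <<'E'
import numpy as np,cv2
from scipy.spatial.transform import Rotation as R
def K(r): return np.array([[r["fx"],0,r["cx"]],[0,r["fy"],r["cy"]],[0,0,1]])
def dist(r,uv):
    # r_d = r(1+k1 r^2): OpenCV model
    return cv2.undistortPoints(np.array(uv,float).reshape(-1,1,2),K(r),np.array([r["k1"],0,0,0,0])).reshape(-1,2)
def to_plane(r,W,uv,z):
    n=dist(r,uv); d=np.c_[n,np.ones(len(n))]@W[:3,:3]; c=-W[:3,:3].T@W[:3,3]
    return c+d*((np.broadcast_to(z,len(n))-c[2])/d[:,2])[:,None]
def proj(r,W,P):
    P=np.atleast_2d(P).astype(float)
    return cv2.projectPoints(P,cv2.Rodrigues(W[:3,:3])[0],W[:3,3],K(r),np.array([r["k1"],0,0,0,0]))[0].reshape(-1,2)
def wristW(r,s):
    T=np.eye(4);T[:3,:3]=R.from_rotvec(s["tcp_rot"]).as_matrix();T[:3,3]=s["position"]
    return np.linalg.inv(T@r["T_tool_cam"])
E
python3 - <<'E'
from cell import bot
from h import *
r=bot.read_camera("top");W=r["world_to_cam"]
names="square bar rsmall rlarge tube dish scope_corner scope_knob mat".split()
uv=[(370,226),(401,181),(359,185),(406,223),(314,203),(317,237),(468,222),(446,190),(382,208)]
z=[.048,.048,.048,.048,.09,.014,.0,.06,.003]
for a,b in zip(names,to_plane(r,W,uv,z)):print(a,b.round(4))
c=r["color"][140:270,300:480];cv2.imwrite("pics/t1.png",cv2.resize(c,None,fx=4.4,fy=4.4,interpolation=cv2.INTER_CUBIC)[:,:,::-1])
s=bot.sense();print(R.from_rotvec(s["tcp_rot"]).as_matrix().round(3))
w=bot.read_camera("wrist");print(w["T_tool_cam"].round(3),w["fx"])
E
```

```text
square [0.4931 0.2492 0.048 ]
bar [0.596 0.178 0.048]
rsmall [0.5854 0.2731 0.048 ]
rlarge [0.5007 0.169  0.048 ]
tube [0.5359 0.3739 0.09  ]
dish [0.4706 0.3657 0.014 ]
scope_corner [0.5109 0.013  0.    ]
scope_knob [0.5743 0.0799 0.06  ]
mat [0.541 0.215 0.003]
[[-0.     0.391 -0.92 ]
 [ 0.001 -0.92  -0.391]
 [-1.    -0.001 -0.   ]]
[[ 0.002 -0.273  0.962 -0.143]
 [ 1.     0.    -0.002 -0.   ]
 [ 0.     0.962  0.273 -0.069]
 [ 0.     0.     0.     1.   ]] 340.26584859613666
```

View pics/t1.png

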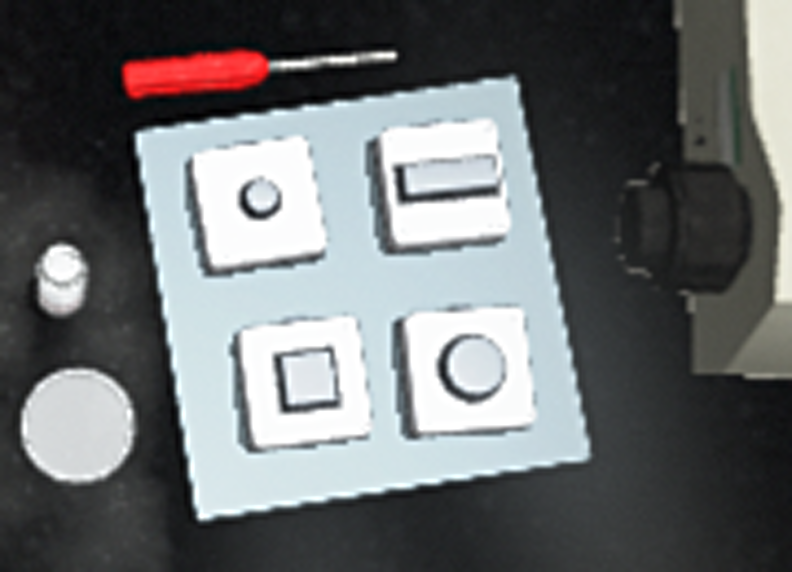

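Call:
apply_moves(steps=[[[-0.05,-0.8,-0.57,0,0,0,1],[-0.05,-0.8,-0.57,0,0,0,1],[-0.05,-0.8,-0.57,0,0,0,1],[-0.05,-0.8,-0.57,0,0,0,1],[-0.05,-0.8,-0.57,0,0,0,1],[-0.05,-0.8,-0.57,0,0,0,1],[-0.05,-0.8,-0.57,0,0,0,1],[-0.05,-0.8,-0.57,0,0,0,1]]], force=20)

```text
time_s: 0.87
position: [0.2768, -0.1562, 0.2482]
tcp_rot: [2.002, 0.407, -2.001]
force: [0.6, -0.3, -0.1]
gripper_width: -0.0002
```

Call:
apply_moves(steps=[[[0.05,-0.54,-0.37,0,0,0,1],[0.05,-0.54,-0.37,0,0,0,1],[0.05,-0.54,-0.37,0,0,0,1],[0.05,-0.54,-0.37,0,0,0,1],[0.05,-0.54,-0.37,0,0,0,1],[0.05,-0.54,-0.37,0,0,0,1],[0.05,-0.54,-0.37,0,0,0,1],[0.05,-0.54,-0.37,0,0,0,1]]])

```text
time_s: 1.53
position: [0.3285, 0.1032, 0.228]
tcp_rot: [1.998, 0.413, -1.999]
force: [0.5, -0.6, -0.2]
gripper_width: -0.0
```

Call:
apply_moves(steps=[[[0.1,-0.175,-0.52,0,0,0,1],[0.1,-0.175,-0.52,0,0,0,1],[0.22,-0.175,-0.52,0,0,0,1],[0.22,-0.175,-0.52,0,0,0,1],[0.22,-0.175,-0.52,0,0,0,1],[0.22,-0.175,-0.52,0,0,0,1],[0.22,-0.175,-0.52,0,0,0,1],[0.22,-0.175,-0.52,0,0,0,1]]])

```text
time_s: 2.2
position: [0.4919, 0.2492, 0.1386]
tcp_rot: [1.995, 0.412, -2.002]
force: [1.0, 0.4, 0.2]
gripper_width: 0.0
```

```bash
python3 - <<'E'
from cell import bot
from h import *
s=bot.sense();r=bot.read_camera("wrist");W=wristW(r,s);np.savez("w1.npz",W=W,r=np.array([r[k] for k in("fx","fy","cx","cy","k1")]))
print(s["position"],s["tcp_rot"])
im=r["color"][:,:,::-1].copy();cv2.imwrite("w1.png",im)
for P in [(.493,.249,.048),(.596,.178,.048),(.585,.273,.048),(.5007,.169,.048),tuple(s["position"])]:
    p=proj(r,W,P)[0];print(P,p.round(1)); cv2.drawMarker(im,tuple(int(x) for x in p),(0,0,255),0,8)
cv2.imwrite("pics/w1.png",im)
E
```

```text
[0.49194235 0.24920423 0.13862175] [ 1.99483004  0.41247902 -2.00166135]
(0.493, 0.249, 0.048) [321.6 197.4]
(0.596, 0.178, 0.048) [479.2 102.5]
(0.585, 0.273, 0.048) [344.   57.7]
(0.5007, 0.169, 0.048) [425.1 229.3]
(np.float64(0.49194234872710385), np.float64(0.24920423338627362), np.float64(0.13862175380062897)) [320.6 254.8]
```

View pics/w1.png

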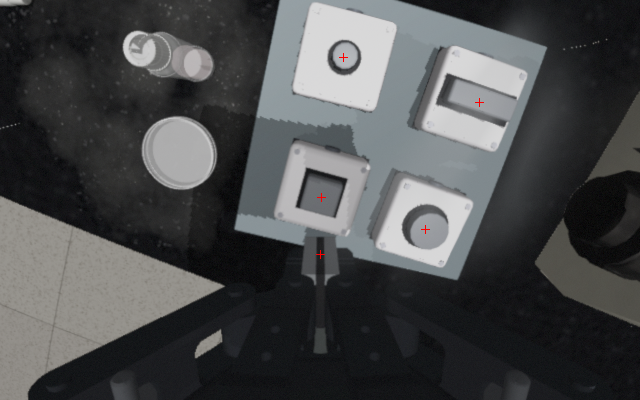

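Call:
apply_moves(steps=[[[0.08,0,0,0,0,0,1],[0.14,0,0,0,0,0,1],[0.18,0,0,0,0,0,1],[0.2,0,0,0,0,0,1],[0.21,0,0,0,0,0,1],[0.21,0,0,0,0,0,1]]])

```text
time_s: 2.75
position: [0.4919, 0.2484, 0.0565]
tcp_rot: [1.998, 0.411, -2.0]
force: [-0.2, -0.6, 0.5]
gripper_width: 0.0001
```

Call:
apply_moves(steps=[[[0.015,0,0,0,0,0,1],[0.022,0,0,0,0,0,1],[0.027,0,0,0,0,0,1],[0.031,0,0,0,0,0,1],[0.034,0,0,0,0,0,1],[0.036,0,0,0,0,0,1],[0.036,0,0,0,0,0,1],[0.036,0,0,0,0,0,1]]])

```text
time_s: 3.42
position: [0.4922, 0.2484, 0.0425]
tcp_rot: [1.999, 0.411, -1.999]
force: [1.2, -2.0, 5.0]
gripper_width: 0.0004
```

Call:
apply_moves(steps=[[[0.002,0,0,0,0,0,1],[0.004,0,0,0,0,0,1],[0.004,0,0,0,0,0,1],[0.004,0,0,0,0,0,1]]])

```text
time_s: 3.75
position: [0.4923, 0.2484, 0.041]
tcp_rot: [1.999, 0.411, -1.998]
force: [-0.7, -1.4, 6.3]
gripper_width: -0.0003
```

```bash
python3 - <<'E'
from cell import bot
from h import *
s=bot.sense();r=bot.read_camera("wrist");print(s["position"],s["force"],s["moment"])
cv2.imwrite("pics/w2.png",r["color"][:,:,::-1])
E
```

```text
[0.49227232 0.24841568 0.04104184] [-0.65908852 -1.39848662  6.34037724] [-0.35602387  0.08332203 -0.02602993]
```

View pics/w2.png

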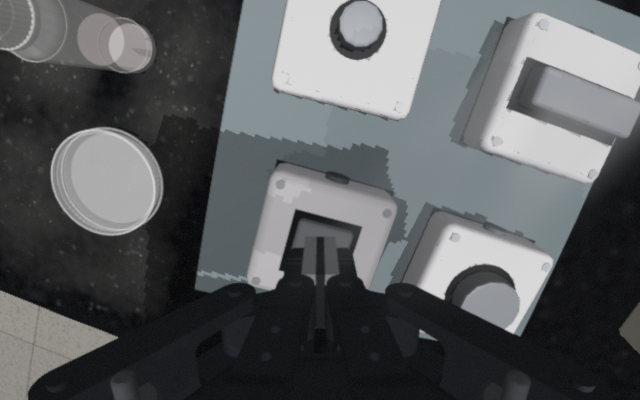

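Call:
apply_moves(steps=[[[-0.01,0,0,0,0,0,1],[-0.025,0,0,0,0,0,1],[-0.05,0,0,0,0,0,1],[-0.1,0,0,0,0,0,1],[-0.15,0,0,0,0,0,1],[-0.175,0,0,0,0,0,1],[-0.175,0,0,0,0,0,1]]])

```text
time_s: 4.38
position: [0.493, 0.2488, 0.1134]
tcp_rot: [2.003, 0.412, -1.995]
force: [0.3, -0.4, 0.3]
gripper_width: -0.0002
```

Call:
apply_moves(steps=[[[0,0.08,-0.05,0,0,0,1],[0,0.16,-0.1,0,0,0,1],[0,0.22,-0.14,0,0,0,1],[0,0.262,-0.17,0,0,0,1],[0,0.262,-0.17,0,0,0,1],[0,0.262,-0.17,0,0,0,1]]])

```text
time_s: 4.88
position: [0.5965, 0.1788, 0.1121]
tcp_rot: [2.002, 0.411, -1.998]
force: [0.0, -0.1, 0.4]
gripper_width: -0.0
```

```bash
python3 - <<'E'
from cell import bot
from h import *
s=bot.sense();r=bot.read_camera("wrist");W=wristW(r,s)
im=r["color"][:,:,::-1].copy();print(s["position"])
for P in [(.596,.178,.048),(.493,.249,.048),tuple(s["position"][:2])+(.048,)]:
    p=proj(r,W,P)[0];print(P,p.round(1)); cv2.drawMarker(im,tuple(int(x) for x in p),(0,0,255),0,8)
cv2.imwrite("pics/w3.png",im)
E
```

```text
[0.596493   0.17884023 0.11213942]
(0.596, 0.178, 0.048) [321.6 212.1]
(0.493, 0.249, 0.048) [172.2 301.1]
(np.float64(0.5964930028507953), np.float64(0.17884023139531777), 0.048) [320.7 210.9]
```

View pics/w3.png

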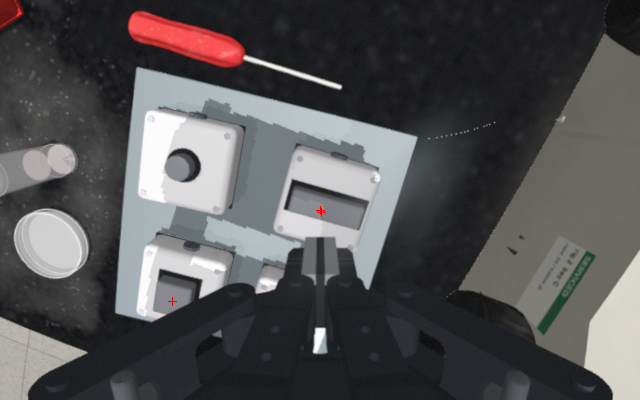

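Call:
apply_moves(steps=[[[0.05,0.005,0,0,0,0,1],[0.09,0.005,0,0,0,0,1],[0.12,0.005,0,0,0,0,1],[0.135,0.005,0,0,0,0,1],[0.14,0.005,0,0,0,0,1],[0.14,0.005,0,0,0,0,1]]])

```text
time_s: 5.43
position: [0.5966, 0.1782, 0.0565]
tcp_rot: [2.001, 0.413, -1.997]
force: [-0.2, 0.9, -0.0]
gripper_width: 0.0002
```

Final target z ≈ 0.041.

Call:
apply_moves(steps=[[[0.015,0,0,0,0,0,1],[0.022,0,0,0,0,0,1],[0.027,0,0,0,0,0,1],[0.032,0,0,0,0,0,1],[0.036,0,0,0,0,0,1],[0.038,0,0,0,0,0,1],[0.039,0,0,0,0,0,1],[0.039,0,0,0,0,0,1]]])

```text
time_s: 6.1
position: [0.5968, 0.1783, 0.0412]
tcp_rot: [2.001, 0.413, -1.997]
force: [-1.3, 1.7, 4.2]
gripper_width: -0.0
```

Call:
apply_moves(steps=[[[0,0,0,0,0,0,1],[0,0,0,0,0,0,1]]])

```text
time_s: 6.27
position: [0.5968, 0.1783, 0.0414]
tcp_rot: [2.001, 0.413, -1.996]
force: [-2.3, 1.0, 4.9]
gripper_width: -0.0003
```

Pressed about 6.7 mm at ~4.9 N. Withdraw.

Call:
apply_moves(steps=[[[-0.01,0,0,0,0,0,1],[-0.025,0,0,0,0,0,1],[-0.05,0,0,0,0,0,1],[-0.1,0,0,0,0,0,1],[-0.17,0,0,0,0,0,1],[-0.22,0,0,0,0,0,1],[-0.25,0,0,0,0,0,1],[-0.25,0,0,0,0,0,1]]])

```text
time_s: 6.93
position: [0.5976, 0.1781, 0.1443]
tcp_rot: [2.006, 0.412, -1.991]
force: [1.0, -0.2, 0.2]
gripper_width: -0.0004
```

```bash
python3 - <<'E'
from cell import bot
from h import *
s=bot.sense();r=bot.read_camera("wrist");t=bot.read_camera("scene");print(s["position"],s["force"])
b=cv2.resize(t["color"][120:270,280:440],(427,400),interpolation=cv2.INTER_CUBIC)
cv2.imwrite("pics/w4.png",cv2.hconcat([r["color"][:,100:470],b])[:,:,::-1])
E
```

```text
[0.59758348 0.17813961 0.14432674] [ 0.96008824 -0.16787254  0.21143034]
```

View pics/w4.png

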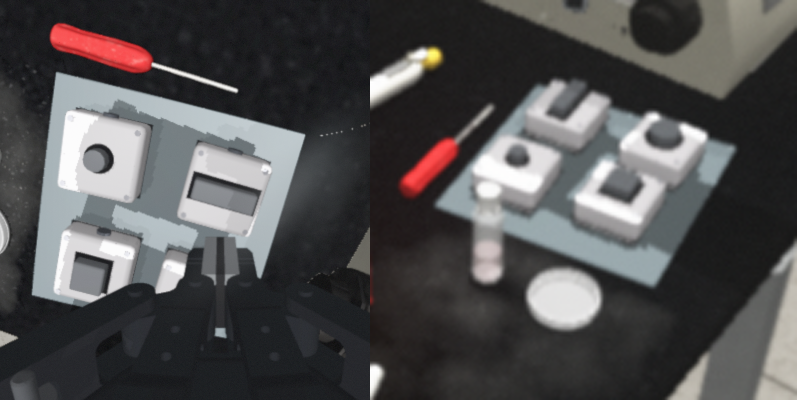

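Call:
apply_moves(steps=[[[-0.1,0,0,0,0,0,1],[-0.1,0,0,0,0,0,1],[-0.1,0,0,0,0,0,1],[-0.1,0,0,0,0,0,1],[-0.1,0,0,0,0,0,1]]])

```text
time_s: 7.45
position: [0.5955, 0.1778, 0.1788]
tcp_rot: [1.997, 0.413, -2.001]
force: [0.4, -0.1, -0.7]
gripper_width: 0.0
```

```bash
python3 -c "
from cell import bot
print(bot.sense()['position'],bot.hand_in())"
```

```text
the job is handed in; nothing more can be done
[0.59553835 0.17780245 0.17883162] None
```

I pressed the square key with the shut fingertips and let it up, then did the same with the bar key. I then withdrew straight up and handed the job in at about 7.5 s.

- **Square key:** the fingertips reached z = 0.041 m, about 7 mm of travel, with a peak reading of 6.3 N.
- **Bar key:** the fingertips reached z = 0.041 m, about 6.7 mm of travel, at about 4.9 N.
- **Last pictures:** taken just after the bar press, they showed all four keys up. The units, tube, dish and driver looked undisturbed, judged by eye rather than measured.
- **At hand-in:** the tool was clear of everything at z = 0.18 m, with the force reading near zero.

I took key travel from the measured tool height, since the key joints themselves can't be read. No check failed or disagreed, but the hand-in reports no verdict.

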